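# Lock the pill bottles away in the childproof cupboard

## Task

A toddler is visiting: put every pill bottle that stands on the counter away in the small childproof cupboard. Pull its door ajar, press down the orange safety catch through the gap and swing the door wide open, press the red button on top so that the tray springs out, stand all the bottles upright on the tray, push the tray home until it clicks, and shut the door until the catch has locked behind its strike again. Leave the sugar shaker, the butter dish and the citrus juicer where they stand.

Things in the scene. Friction and masses are not known exactly. Their poses are not given: they have to be found in the camera images.
- cupboard: Fixed cupboard, white sides, wooden top, 200 deep x 280 wide x 145 high, walls 12. Origin: middle of the front plane, on the counter; x points into it, y left as seen from the robot, z up; yaw varies. Covered toward the robot by a blue door hinged at the left (+y). Inside 121 high. A steel strike hangs under the top's front edge: x 0 to 12, y -123 to -67, down to 117 above the counter.
- door (a joint): Angle of the blue door, rad: 0 shut, grows as its free right (-y) edge swings toward the robot, at most 1.9; starts at 0 to 0.06. Stays where left (friction 0.12 N m). With the catch up it stops at about 0.2; the gap between the door's back and the cupboard is then about 46 mm at the catch. The tray cannot come out before the door is open a right angle.
- door_hinge (a point): Point on the upright hinge axis, 73 above the counter, at the left end of the door; its frame turns with the door: -y runs along the door to its free edge, -x out of its outer face, z up. The door panel reaches from y 0 to -280, x 0 (back face) to -16 (outer face), z 3 to 143 above the counter.
- door_handle (a point): Middle of the steel bar handle's grip: a level bar 90 long and about 10 thick, parallel to the door, 35 mm off its outer face, 145 from the hinge, 118 above the counter (25 below the door's top). Frame as for door_hinge.
- door_push (a point): Point on the door's outer face, 235 from the hinge and 90 above the counter, clear of the handle: a good place to push the door shut. Frame as for door_hinge.
- catch (a joint): How far the sprung orange catch is pressed down, m: 0 up (locked), 0.016 at most; from 0.010 its hook passes under the strike. 2 N to start, 7 N fully down; springs up when let go. As the door is pushed shut, its sloped hook rides under the strike (some 6 N at the catch) and springs up behind it.
- catch_pad (a point): Point on the catch's flat top, 23 behind the door's back face, 235 from the hinge, 106 above the counter when up. The catch is an arm 36 wide on the door's back, running 85 straight back and turning with the door (frame as door_hinge); its hook, 21 high, starts 59 behind the door. Pressed from above through the gap; the same tip can then push the door's back face outward.
- release (a joint): How far the red release button on the cupboard's top is pressed, in m: 0 up, 0.012 at most; from about 0.008 down the tray is let go. 2 N to start, about 5 N fully down; springs back.
- release_top (a point): Middle of the red release button's top face, 30 across, about 161 above the counter, 16 above the cupboard's top.
- tray (a joint): How far the tray is out, m: 0 home and latched, 0.15 fully out, -0.006 the end stop. A spring (2.9 N at home, 0.5 N fully out) drives it out in about a second when released. To latch, push it to about -0.003, 10 N at most: it clicks and rests at about 0. Unlatched it slides out again.
- tray_in (a point): Centre of the wooden tray's flat floor, 22 above the counter; the floor measures 129 (x) by 160 (y) inside, walls 36 high above it at sides and back, front wall 66 high. Frame parallel to the cupboard's. Four bottles fit two by two, e.g. at x +-31, y +-45.
- tray_front (a point): Middle of the outer face of the tray's front wall (168 wide, 18 to 88 above the counter); this point is 78 above the counter, 70 in front of tray_in. With the tray home it lies 4 behind the cupboard's front plane. Push close under the upper edge, so that no wide gripper hits the cupboard's top.
- bottle1: Closed pill bottle with white cap, amber, a cylinder 52 across and 85 high, about 90 g, heavier at the bottom, standing upright on the counter. Origin: centre of its underside, z up its axis. Two to four of the four bottles are there; an absent one reads None.
- bottle2: Closed pill bottle with green cap, white, a cylinder 52 across and 85 high, about 90 g, heavier at the bottom, standing upright on the counter. Origin: centre of its underside, z up its axis. Two to four of the four bottles are there; an absent one reads None.
- bottle3: Closed pill bottle with white cap, amber, a cylinder 52 across and 85 high, about 90 g, heavier at the bottom, standing upright on the counter. Origin: centre of its underside, z up its axis. Two to four of the four bottles are there; an absent one reads None.
- bottle4: Closed pill bottle with green cap, white, a cylinder 52 across and 85 high, about 90 g, heavier at the bottom, standing upright on the counter. Origin: centre of its underside, z up its axis. Two to four of the four bottles are there; an absent one reads None.
- shaker: Bystander: steel sugar shaker, 68 across, 125 high, origin under its centre. Do not disturb.
- butter_dish: Bystander: glass butter dish, 160 x 85, 71 high, origin under its centre. Do not disturb.
- juicer: Bystander: yellow plastic citrus juicer, 110 across (a lug reaches 86 from its centre), 75 high, origin under its centre. Do not disturb.
There are look-alikes about, which are no part of the job. Leave any brown, purple or yellow look-alike of the bottle2 alone.

How it is judged (in metres and radians):
On the way, in this order (a step that is already met when the one before it is completed fails the run):
1. the safety catch is pressed down while the door stands ajar (value of joint catch above 0.009 m and value of joint door between 0.08 and 0.45 rad), for 0.05 s.
2. the door is wide open (value of joint door above 1.4 rad), for 0.2 s.
3. the tray has sprung out (value of joint tray above 0.135 m), for 0.2 s.
4. every bottle stands upright in the tray while it is out (value of joint tray above 0.12 m and x of bottle1 in the frame of tray_in between -0.064 and 0.064 m and y of bottle1 in the frame of tray_in between -0.075 and 0.075 m and z of bottle1 in the frame of tray_in between -0.006 and 0.008 m and angle between each of bottle1, bottle2, bottle3, bottle4's own z axis and vertical below 0.12 rad and x of bottle2 in the frame of tray_in between -0.064 and 0.064 m and y of bottle2 in the frame of tray_in between -0.075 and 0.075 m and z of bottle2 in the frame of tray_in between -0.006 and 0.008 m and x of bottle3 in the frame of tray_in between -0.064 and 0.064 m and y of bottle3 in the frame of tray_in between -0.075 and 0.075 m and z of bottle3 in the frame of tray_in between -0.006 and 0.008 m and x of bottle4 in the frame of tray_in between -0.064 and 0.064 m and y of bottle4 in the frame of tray_in between -0.075 and 0.075 m and z of bottle4 in the frame of tray_in between -0.006 and 0.008 m and contact force between each of bottle1, bottle2, bottle3, bottle4 and the fingers below 0.1 N), for 0.2 s.
5. the tray is home and latched (value of joint tray below 0.004 m and value of joint door above 0.5 rad), for 0.3 s.
At the end, for the whole second after the job is handed in: Door shut to within 0.05 rad with its catch up (pressed less than 3 mm), tray home within 5 mm and latched, and every bottle present standing upright (tilt under 0.12 rad) on the tray's floor, at rest (value of joint door below 0.05 rad and value of joint each of catch, release below 0.003 m and value of joint tray below 0.005 m and x of bottle1 in the frame of tray_in between -0.064 and 0.064 m and y of bottle1 in the frame of tray_in between -0.075 and 0.075 m and z of bottle1 in the frame of tray_in between -0.006 and 0.008 m and angle between each of bottle1, bottle2, bottle3, bottle4's own z axis and vertical below 0.12 rad and x of bottle2 in the frame of tray_in between -0.064 and 0.064 m and y of bottle2 in the frame of tray_in between -0.075 and 0.075 m and z of bottle2 in the frame of tray_in between -0.006 and 0.008 m and x of bottle3 in the frame of tray_in between -0.064 and 0.064 m and y of bottle3 in the frame of tray_in between -0.075 and 0.075 m and z of bottle3 in the frame of tray_in between -0.006 and 0.008 m and x of bottle4 in the frame of tray_in between -0.064 and 0.064 m and y of bottle4 in the frame of tray_in between -0.075 and 0.075 m and z of bottle4 in the frame of tray_in between -0.006 and 0.008 m and linear speed of each of bottle1, bottle2, bottle3, bottle4 below 0.02 m/s); the robot touches nothing.
It fails at once if the sugar shaker is shifted by more than 30 mm (distance of shaker from where it was at the start of the episode above 0.03 m).
It fails at once if the butter dish is shifted by more than 30 mm (distance of butter_dish from where it was at the start of the episode above 0.03 m).
It fails at once if the juicer is shifted by more than 30 mm (distance of juicer from where it was at the start of the episode above 0.03 m).
Of bottle1, bottle2, bottle3, bottle4 only 2 to 4 are there at a start; the rules pass over those that are not, and their reading is None.
At some moment in a run one of bottle1, bottle2, bottle3, bottle4 may be knocked a few centimetres aside while the robot is not near it.
It also fails if it takes over 210 s, if anything falls off the work surface, if the arm or the gripper's body presses on something with over 40 N, if the wrist force passes 120 N, or if a joint passes its speed limit or range.

## Robot

A 6-joint arm with a two-finger parallel gripper is mounted at the origin on the work surface. World frame = base frame: x ahead of the robot, y to its left, z up, the work surface at z = 0. Lengths are in mm, angles in rad, forces in N, time in s.
With the tool pointing down it reaches from about 300 to 775 mm from the base axis. Payload 14.6 kg.
Tool frame: the origin (TCP) lies on the front face of the gripper's body, between the roots of the fingers; the fingertips stand 97 mm ahead of it and the grasp point (between the pads) lies 78 mm ahead of it; z points along the fingers, y is the line along which they close (so a half turn about z gives the same grasp; the last joint's range is limited). The gripper opens to 94 mm and grips with 3 to 60 N. Pads are 16 mm wide; open, the fingers measure 119 mm over their backs; the gripper's body (75 mm by 177 mm) begins 78 mm behind the grasp point.
Start: joints at [-1.172, 0.3, 1.521, -0, 1.321, -0.067], TCP at [247.018, -491.398, 302.646] pointing down, gripper open.
Joint ranges: [-3.03, 3.03], [-0.79, 2.21], [0.23, 2.52], [-1.04, 4.18], [0, 3.07], [-2.55, 2.55]. Speed limits (rad/s): [2.22, 2.22, 2.57, 3.14, 3.14, 3.14].

## Interface

Orientations are given as [roll, pitch, yaw] about the fixed x, y, z axes, in that order (R = Rz(yaw) Ry(pitch) Rx(roll)).
In Python, from cell import * gives the robot as it stands.
- The arm moves only by the tool carry_out, never from a script. Its arguments are lists of equal length, an entry for each row: "slide": the shift along the world's x, y, z scaled (see below), a list of three; "dr": the turn, a rotation vector about the world's x, y, z scaled (see below), a list of three; "gripper": the opening in per cent of the stroke, from 0 (shut) to 100 (fully open). A call has 1 to 10 rows; each row is the pose to reach, as a shift and turn from the pose commanded when the call began, turning the shorter way round; what a row does not reach only later rows make up. The controller multiplies each number of a shift by 0.25 m and each number of a turn by 360 degrees. A row lasts 1/12 s, in which the tool goes at most 41.7 mm and 7.16 degrees, less where a joint would pass 70% of its speed; a pose out of reach is approached as far as the arm can. A call with a number of a shift or a turn outside -1 to 1 is refused whole. A call with a gripper value outside its range is refused whole. The fingers move at their own pace and stop on an object; "newtons" is the grip in N (left out, the last holds). Time passes only in rows, so rows that repeat a pose let the fingers close. It gives the time, the measured TCP pose, the force, the opening and the grip force at its end, in the units of the state.
- read_state(): the state, without advancing time (a new reading comes with each control period).
- camera(name): name is "side" or "top"; returns the picture (420x560x3 uint8, red, green, blue); there is no depth.
- camera_model(name): a dict with "vfov" (degrees; the focal length in pixels is half the picture's height over the tangent of half this angle, whatever the lens; pixels are square), "cx", "cy" (the principal point, pixels), "k1" (the pictures are not rectified: a ray, as slopes to the right and down, at radius r is drawn at 1 + k1 r^2 times it, then the intrinsics apply), "R" (3x3) and "t" (3): a world point X has camera coordinates R X + t. Camera axes: x right, y down, z forward; pixel columns grow to the right and rows downward; lengths in mm; the calibration is good to about 2 mm. A picture is of the moment at which its call begins. camera_model takes no time and is no camera call.
- sign_off(): hands the job in; it is judged then, once.
The state is a dict: "clock": time; "joints": joint angles; "qd": joint speeds; "effort": joint torques, N m; "eef_pos": TCP position; "eef_rot": TCP orientation; "wrist_force": force on the tool from outside, world axes, zero at the start; "moment": the same for the moment, N m; "finger_gap": finger opening in mm; "finger_force": force on a finger pad.
Only numpy, scipy, OpenCV 4.12 (cv2) and the standard library are available. Lean on these libraries where they do the work, as an engineer would, in place of code of your own. Each camera call takes 0.05 s, during which the arm holds its last target. There are 200 camera calls.

## Working session

There is one attempt and no reset: what is moved stays moved. The work goes in short steps, Python scripts to look and compute and a tool call to move; the robot and the scene stay as the last step left them, time stands still between calls to the robot, and variables do not carry over. Pictures are saved under pics/ and viewed, at most 14 in all, crops included, and the job is handed in when it is done.

Besides the shell and the picture viewer there is one more tool, called after "Emit:" as a command line: name --argument value ..., lists and objects as JSON in quotes. carry_out: Moves the arm, as the interface text tells. Its arguments: {"type":"object","properties":{"slide":{"type":"array","items":{"type":"array","items":{"type":"number","minimum":-1,"maximum":1}}},"dr":{"type":"array","items":{"type":"array","items":{"type":"number","minimum":-1,"maximum":1}}},"gripper":{"type":"array","items":{"type":"number"}},"newtons":{"type":"number"}},"required":["slide","dr","gripper"]}

```bash
mkdir -p pics; cat > h.py <<'E'
from cell import *
import numpy as np, cv2
from scipy.spatial.transform import Rotation as Rn
def snap(n,f,crop=None,s=1):
    im=camera(n)[:,:,::-1].copy()
    cv2.imwrite('pics/raw_'+f+'.png',im)
    if crop: x0,y0,x1,y1=crop; im=im[y0:y1,x0:x1]
    im=cv2.resize(im,None,fx=s,fy=s,interpolation=cv2.INTER_CUBIC); cv2.imwrite('pics/'+f+'.png',im)
def proj(n,X):
    m=camera_model(n);X=np.atleast_2d(X);c=X@np.array(m['R']).T+np.array(m['t'])
    p=c[:,:2]/c[:,2:];r2=(p**2).sum(1,keepdims=True);p=p*(1+m['k1']*r2)
    f=210/np.tan(np.radians(m['vfov']/2));return p*f+[m['cx'],m['cy']]
def ray(n,u,v):
    m=camera_model(n);f=210/np.tan(np.radians(m['vfov']/2))
    d=np.array([(u-m['cx'])/f,(v-m['cy'])/f]);p=d.copy()
    for _ in range(30):p=d/(1+m['k1']*(p@p))
    R=np.array(m['R']);return -R.T@np.array(m['t']),R.T@np.array([p[0],p[1],1])
def atz(n,u,v,z):
    o,d=ray(n,u,v);return o+d*(z-o[2])/d[2]
def st():
    s=read_state();print(s['clock'],np.round(s['eef_pos'],1),np.round(s['eef_rot'],3),'F',np.round(s['wrist_force'],1),'gap',s['finger_gap'],s['finger_force'])
E
python3 - <<'E'
from h import *
snap('top','t0',None,1.4);snap('side','s0',None,1.4);st()
for n in('top','side'):
    m=camera_model(n);print(n,m['vfov'],-np.array(m['R']).T@m['t'],np.array(m['R'])[2])
E
```

```text
0.1 [ 247.  -491.3  302.2] [-3.141 -0.     0.466] F [ 0.1 -0.5 -0.1] gap 93.79055686180983 0.0
top 51.08210945801913 [ 454.64437358   13.31742738 1375.31345851] [ 0.09371787 -0.01871613 -0.99542286]
side 44.906970797219564 [-38.53284007 803.92708377 971.08060153] [ 0.46262209 -0.61727162 -0.63636196]
```

View pics/t0.png

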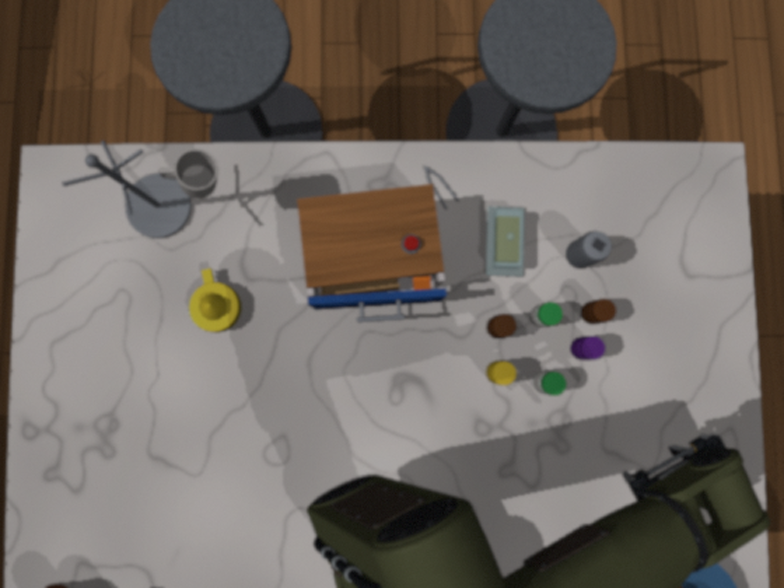

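View pics/s0.png

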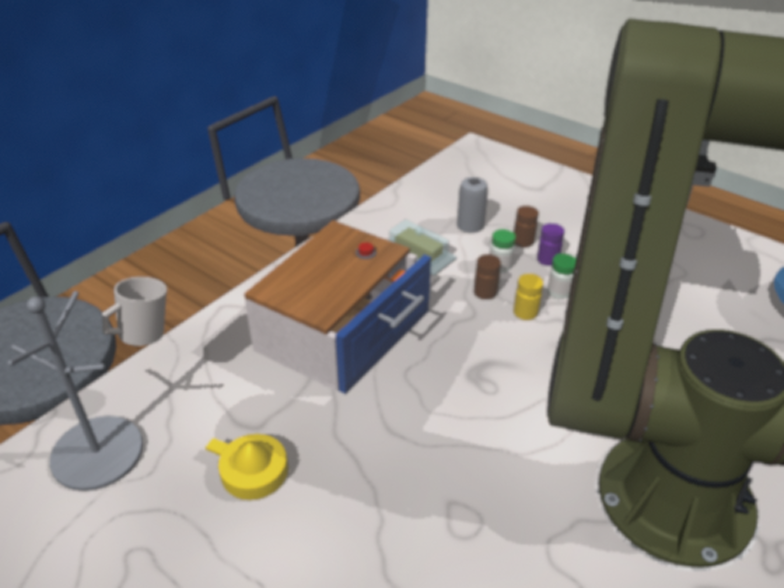

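The top view shows the cupboard with its blue door at (310–445, 298) and the orange catch at (423,283). The red button is at (412,243), the butter dish at (506,241), the shaker at (595,247) and the juicer at (214,307).

Bottle candidates in the top view:
- **Green caps:** (549,314) and (553,383) fit bottle2 and bottle4, being white with a green cap.
- **Brown:** (501,327) and (599,310)
- **Purple:** (589,348)
- **Yellow:** (502,373)

I'll confirm these in enlarged crops.

```bash
python3 - <<'E'
import cv2,numpy as np
a=cv2.imread('pics/raw_s0.png')[120:260,220:440];b=cv2.imread('pics/raw_t0.png')[125:285,205:455]
cv2.imwrite('pics/c1.png',cv2.resize(a,None,fx=3.6,fy=3.6,interpolation=cv2.INTER_CUBIC))
cv2.imwrite('pics/c2.png',cv2.resize(b,None,fx=3.2,fy=3.2,interpolation=cv2.INTER_CUBIC))
E
```

```text
(no output)
```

View pics/c1.png

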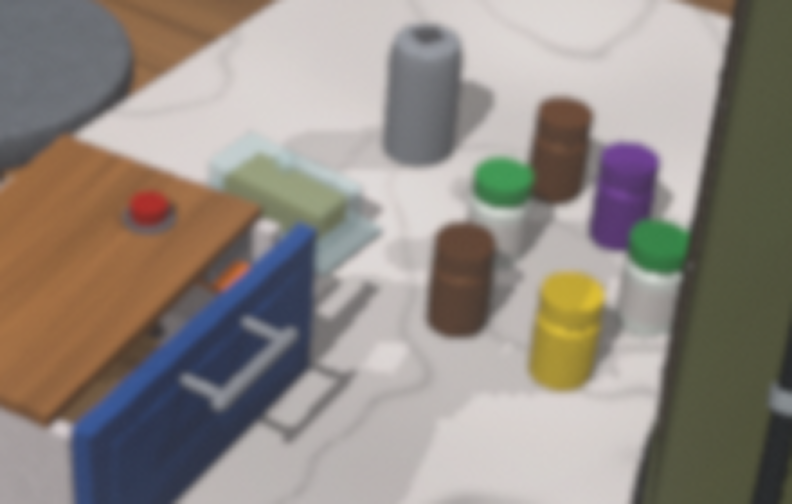

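View pics/c2.png

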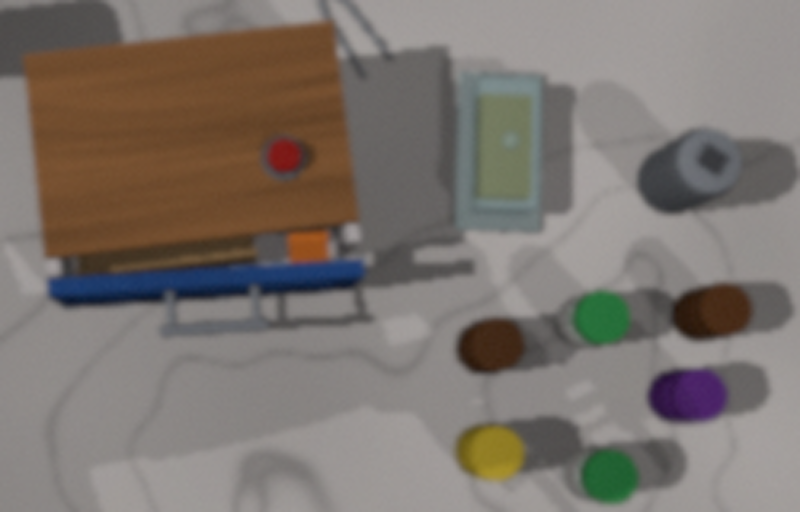

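The crops show that only the green caps at (601,317) and (609,475) in the top crop sit on white bodies. They are bottle2 and bottle4. The two brown bottles are brown all over, caps included, so they are look-alikes, not amber with a white cap. The yellow and purple ones are look-alikes too.

```bash
python3 - <<'E'
from h import *
def T(u,v,z): return atz('top',205+u/3.2,125+v/3.2,z)
P={}
for k,a in dict(BL=(25,55,145),BR=(333,22,145),FR=(357,222,145),FL=(47,258,145),dL=(49,281,143),dR=(363,262,143),dLo=(55,303,143),dRo=(366,283,143),btn=(284,156,161),g1=(601,317,85),g2=(609,475,85),br1=(490,345,85),br2=(728,308,85),pu=(700,394,85),ye=(497,452,85),hL=(165,330,118),hR=(265,322,118),catch=(308,247,106),butTR=(545,75,71),butBL=(457,228,71),shk=(708,158,125)).items():
    P[k]=T(*a);print(k,P[k].round(0))
print(np.linalg.norm(P['BL']-P['FL']),np.linalg.norm(P['FR']-P['FL']),np.linalg.norm(P['dR']-P['dL']))
for a,b in(('FL','FR'),('dL','dR'),('BL','BR')):
    d=P[b]-P[a];print(a,'yaw',np.arctan2(d[0],-d[1]))
# side check
C=lambda u,v,z:atz('side',220+u/3.6,120+v/3.6,z)
print('side g1',C(503,180,85),'g2',C(660,245,85),'btn',C(150,207,161),'FL',C(42,418,145),'doorR',C(300,232,143),'dL',C(88,434,143))
E
```

```text
BL [774. 180. 145.]
BR [802. -95. 145.]
FR [ 621. -114.  145.]
FL [591. 160. 145.]
dL [571. 158. 143.]
dR [ 586. -119.  143.]
dLo [552. 153. 143.]
dRo [ 567. -121.  143.]
btn [678. -49. 161.]
g1 [ 539. -345.   85.]
g2 [ 394. -348.   85.]
br1 [ 514. -241.   85.]
br2 [ 546. -465.   85.]
pu [ 467. -435.   85.]
ye [ 416. -245.   85.]
hL [529.  57. 118.]
hR [535. -32. 118.]
catch [604. -73. 106.]
butTR [ 771. -303.   71.]
butBL [ 625. -215.   71.]
shk [ 681. -438.  125.]
183.49407907368794 275.02539313717125 277.08279428512395
FL yaw 0.1088985108011795
dL yaw 0.052832874359128326
BL yaw 0.10371822781112351
side g1 [ 535.18908194 -334.30598437   85.        ] g2 [ 389.48381583 -336.02869115   85.        ] btn [674.82435048 -40.91793314 161.        ] FL [594.54489292 168.95190423 145.        ] doorR [ 582.37382007 -105.54719123  143.        ] dL [562.02671378 160.12235936 143.        ]
```

Emit:
carry_out --slide '[[0.57,1,0],[0.57,1,0],[0.57,1,0],[0.57,1,0],[0.57,1,0],[0.57,1,0],[0.57,1,0],[0.57,1,0],[0.57,1,0],[0.57,1,0]]' --dr '[[0,0,0.09],[0,0,0.09],[0,0,0.09],[0,0,0.09],[0,0,0.09],[0,0,0.09],[0,0,0.09],[0,0,0.09],[0,0,0.09],[0,0,0.09]]' --gripper '[26,26,26,26,26,26,26,26,26,26]'

```text
clock: 0.93
eef_pos: [389.4, -241.6, 302.5]
eef_rot: [-3.141, 0.0, 1.032]
wrist_force: [-0.3, -0.2, 0.1]
finger_gap: 30.8
finger_force: 0.0
```

Emit:
carry_out --slide '[[0.57,1,0],[0.57,1,0],[0.57,1,0],[0.57,1,0],[0.57,1,0],[0.57,1,0],[0.57,1,0],[0.57,1,0],[0.57,1,0],[0.57,1,0]]' --dr '[[0,0,0.09],[0,0,0.09],[0,0,0.09],[0,0,0.09],[0,0,0.09],[0,0,0.09],[0,0,0.09],[0,0,0.09],[0,0,0.09],[0,0,0.09]]' --gripper '[26,26,26,26,26,26,26,26,26,26]'

```text
clock: 1.77
eef_pos: [531.9, 7.2, 302.2]
eef_rot: [-3.141, 0.0, 1.596]
wrist_force: [-0.3, -0.0, 0.1]
finger_gap: 24.4
finger_force: 0.0
```

Emit:
carry_out --slide '[[0,0.01,-0.2],[0,0.01,-0.3],[0,0.01,-0.42],[0,0.01,-0.42],[0,0.01,-0.42],[0,0.01,-0.42],[0,0.01,-0.42]]' --dr '[[0,0,0],[0,0,0],[0,0,0],[0,0,0],[0,0,0],[0,0,0],[0,0,0]]' --gripper '[26,26,26,26,26,26,26]'

```text
clock: 2.35
eef_pos: [532.7, 10.5, 199.9]
eef_rot: [3.138, 0.0, 1.596]
wrist_force: [0.1, -0.7, -0.1]
finger_gap: 24.5
finger_force: 0.0
```

Emit:
carry_out --slide '[[0,0,0],[0,0,0],[0,0,0],[0,0,0],[0,0,0]]' --dr '[[0,0,0],[0,0,0],[0,0,0],[0,0,0],[0,0,0]]' --gripper '[0,0,0,0,0]' --newtons 10

```text
clock: 2.77
eef_pos: [532.3, 11.1, 198.6]
eef_rot: [3.14, 0.0, 1.597]
wrist_force: [-0.8, -0.9, 5.8]
finger_gap: 10.5
finger_force: 10.0
```

Emit:
carry_out --slide '[[-0.02,0.007,0],[-0.04,0.014,0],[-0.06,0.02,0],[-0.08,0.027,0],[-0.09,0.03,0],[-0.09,0.03,0]]' --dr '[[0,0,-0.005],[0,0,-0.01],[0,0,-0.015],[0,0,-0.02],[0,0,-0.023],[0,0,-0.023]]' --gripper '[0,0,0,0,0,0]' --newtons 10

```text
clock: 3.27
eef_pos: [511.3, 17.8, 198.8]
eef_rot: [3.134, 0.001, 1.451]
wrist_force: [18.8, -9.2, -6.9]
finger_gap: 33.7
finger_force: 9.6
```

```bash
python3 - <<'E'
from h import *
st();snap('top','t1',(205,125,405,285),4)
E
```

```text
3.2667 [511.3  17.8 198.8] [3.134e+00 1.000e-03 1.451e+00] F [18.8 -9.2 -6.9] gap 33.72356899914025 9.590004086494446
```

View pics/t1.png

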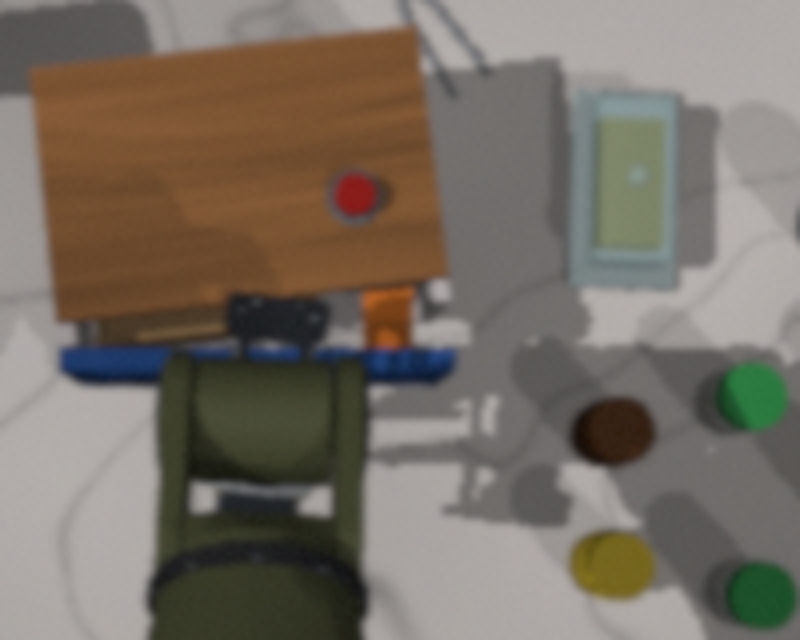

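```bash
python3 - <<'E'
from h import *
T=lambda u,v,z: atz('top',205+u/4,125+v/4,z)
for a,b,z in(((62,350),(455,350),143),((75,381),(440,380),143),((60,320),(447,277),145),((33,68),(416,28),145)):
    A=T(*a,z);B=T(*b,z);d=B-A;print(A.round(),B.round(),'yaw',np.arctan2(d[0],-d[1]))
E
```

```text
[572. 158. 143.] [ 570. -119.  143.] yaw -0.008015554906372891
[550. 148. 143.] [ 549. -108.  143.] yaw -0.005538732673166033
[593. 159. 145.] [ 622. -114.  145.] yaw 0.10393054370569334
[774. 179. 145.] [802. -95. 145.] yaw 0.10098799352227636
```

Emit:
carry_out --slide '[[0,0,0],[0,0,0],[0,0,0],[0,0,0]]' --dr '[[0,0,0.008],[0,0,0.016],[0,0,0.016],[0,0,0.016]]' --gripper '[0,0,0,0]'

```text
clock: 3.65
eef_pos: [511.8, 17.6, 198.8]
eef_rot: [3.133, 0.002, 1.553]
wrist_force: [20.2, -8.5, -6.5]
finger_gap: 32.1
finger_force: 10.0
```

Emit:
carry_out --slide '[[0,0,0],[0,0,0],[0,0,0],[0,0,0]]' --dr '[[0,0,0],[0,0,0],[0,0,0],[0,0,0]]' --gripper '[0,0,0,0]' --newtons 18

```text
clock: 3.98
eef_pos: [513.2, 17.6, 199.0]
eef_rot: [3.129, 0.002, 1.552]
wrist_force: [36.5, -8.6, -16.9]
finger_gap: 28.1
finger_force: 18.0
```

```bash
python3 - <<'E'
from h import *
st();snap('side','s1',(170,130,350,290),4.4)
E
```

```text
3.9833 [513.2  17.6 199. ] [3.129e+00 2.000e-03 1.552e+00] F [ 36.5  -8.6 -16.9] gap 28.107279115748874 17.95668661594391
```

View pics/s1.png

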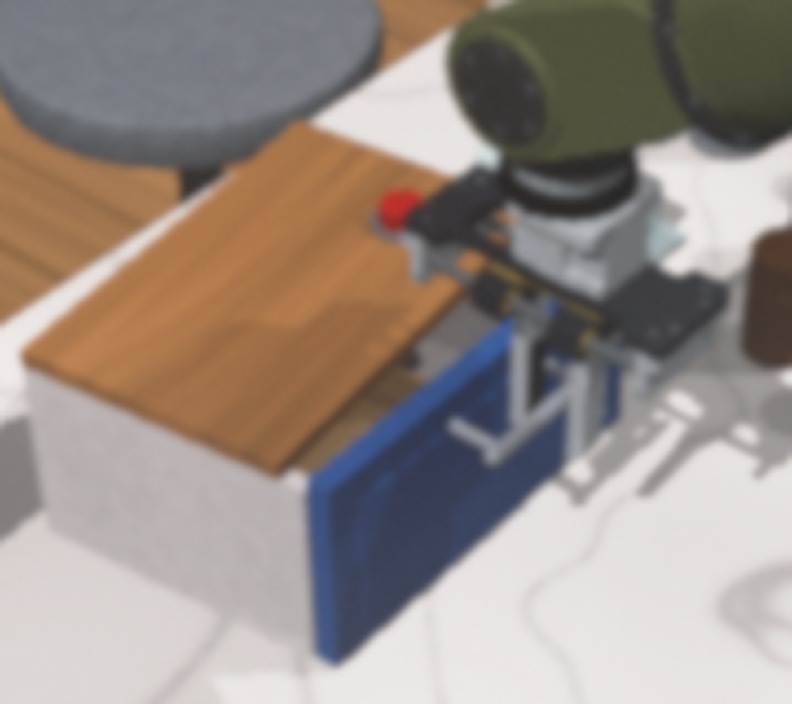

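Side view: the inner finger at (525,370) is properly behind the bar at (540,430), and the door is firmly stopped. I measure it at about 0.11–0.12 rad, which is already inside the 0.08–0.45 rad window. I'll let go and go up to the catch.

Emit:
carry_out --slide '[[0.04,0,0],[0.04,0,0],[0.04,0,0],[0.04,0,0.2],[0.04,0,0.4],[0.04,0,0.4],[0.04,0,0.4]]' --dr '[[0,0,0],[0,0,0],[0,0,0],[0,0,0],[0,0,0],[0,0,0],[0,0,0]]' --gripper '[28,28,28,28,28,28,28]'

```text
clock: 4.62
eef_pos: [520.0, 18.7, 302.1]
eef_rot: [3.135, 0.0, 1.553]
wrist_force: [0.5, 0.0, -0.2]
finger_gap: 26.0
finger_force: 0.0
```

Emit:
carry_out --slide '[[-0.4,-0.5,0.1],[-0.4,-0.5,0.1],[-0.4,-0.5,0.1],[-0.4,-0.5,0.1],[-0.4,-0.5,0.1],[-0.4,-0.5,0.1]]' --dr '[[0,0,0],[0,0,0],[0,0,0],[0,0,0],[0,0,0],[0,0,0]]' --gripper '[0,0,0,0,0,0]'

```text
clock: 5.12
eef_pos: [418.6, -107.2, 322.3]
eef_rot: [-3.142, -0.0, 1.55]
wrist_force: [-0.7, -0.7, 0.3]
finger_gap: 0.7
finger_force: 0.0
```

```bash
python3 - <<'E'
from h import *
st();snap('top','t2',(205,125,405,285),4)
E
```

```text
5.1167 [ 418.6 -107.2  322.3] [-3.142 -0.     1.55 ] F [-0.7 -0.7  0.3] gap 0.6856454608813722 0.0
```

View pics/t2.png

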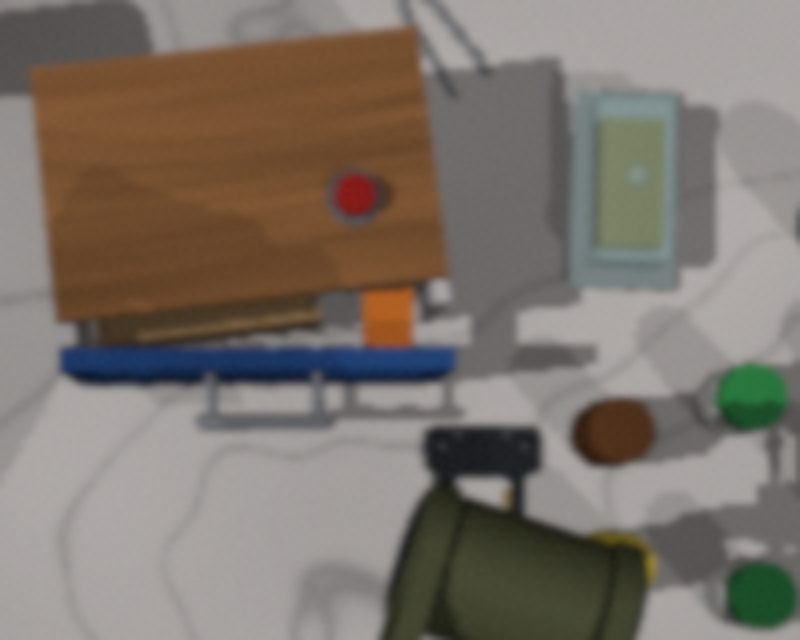

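The top view shows an open gap of about 47 mm between the door back (row 348) and the roof edge (row 285), with the catch at (390,318). That matches the stated 46 mm, so the door is at its stop. Next I'll bring the closed tip over the pad.

Emit:
carry_out --slide '[[0.7,0.12,0],[0.7,0.12,0],[0.7,0.12,0],[0.7,0.12,0],[0.7,0.12,0],[0.7,0.12,-0.15],[0.7,0.12,-0.3],[0.7,0.12,-0.43],[0.7,0.12,-0.43],[0.7,0.12,-0.43]]' --dr '[[0,0,0],[0,0,0],[0,0,0],[0,0,0],[0,0,0],[0,0,0],[0,0,0],[0,0,0],[0,0,0],[0,0,0]]' --gripper '[0,0,0,0,0,0,0,0,0,0]'

```text
clock: 6.0
eef_pos: [594.5, -75.1, 213.9]
eef_rot: [-3.138, -0.001, 1.554]
wrist_force: [0.4, -0.9, 1.2]
finger_gap: 0.2
finger_force: 0.0
```

Emit:
carry_out --slide '[[0,0,-0.03],[0,0,-0.05],[0,0,-0.07],[0,0,-0.09],[0,0,-0.09],[0,0,-0.09]]' --dr '[[0,0,0],[0,0,0],[0,0,0],[0,0,0],[0,0,0],[0,0,0]]' --gripper '[0,0,0,0,0,0]'

```text
clock: 6.5
eef_pos: [594.6, -76.3, 193.2]
eef_rot: [3.141, -0.0, 1.553]
wrist_force: [-0.9, 2.2, 4.3]
finger_gap: 0.7
finger_force: 2.4
```

Emit:
carry_out --slide '[[0,0,-0.02],[-0.05,0,-0.02],[-0.1,0,-0.02],[-0.15,0,-0.02],[-0.2,0,-0.02],[-0.25,0.01,-0.02],[-0.32,0.03,-0.02],[-0.39,0.05,-0.02],[-0.46,0.07,-0.02],[-0.46,0.07,-0.02]]' --dr '[[0,0,0],[0,0,0],[0,0,0],[0,0,0],[0,0,0],[0,0,0],[0,0,0],[0,0,0],[0,0,0],[0,0,0]]' --gripper '[0,0,0,0,0,0,0,0,0,0]'

```text
clock: 7.33
eef_pos: [477.7, -58.4, 188.3]
eef_rot: [3.141, 0.0, 1.553]
wrist_force: [-0.3, -0.7, 7.7]
finger_gap: 0.1
finger_force: 3.2
```

Emit:
carry_out --slide '[[-0.09,0.08,0.08],[-0.16,0.13,0.08],[-0.24,0.19,0.08],[-0.32,0.3,0.08],[-0.41,0.4,0.08],[-0.46,0.53,0.08],[-0.51,0.66,0.08],[-0.525,0.77,0.08],[-0.535,0.885,0.08],[-0.535,0.885,0.08]]' --dr '[[0,0,0],[0,0,0],[0,0,0],[0,0,0],[0,0,0],[0,0,0],[0,0,0],[0,0,0],[0,0,0],[0,0,0]]' --gripper '[0,0,0,0,0,0,0,0,0,0]'

```text
clock: 8.17
eef_pos: [345.2, 165.3, 208.0]
eef_rot: [3.141, -0.001, 1.556]
wrist_force: [0.7, -0.8, 0.3]
finger_gap: 0.5
finger_force: 0.0
```

Emit:
carry_out --slide '[[0,0,0.0],[0,-0.1,0.2],[0,-0.2,0.45],[0,-0.2,0.45],[0,-0.2,0.45],[0,-0.2,0.45]]' --dr '[[0,0,0],[0,0,0],[0,0,0],[0,0,0],[0,0,0],[0,0,0]]' --gripper '[0,0,0,0,0,0]'

```text
clock: 8.67
eef_pos: [346.2, 111.0, 321.6]
eef_rot: [3.138, -0.001, 1.55]
wrist_force: [-0.3, 0.1, -0.4]
finger_gap: 0.4
finger_force: 0.0
```

```bash
python3 - <<'E'
from h import *
st();snap('top','t3',(205,125,455,325),3.2)
E
```

```text
8.6667 [346.2 111.  321.6] [ 3.138e+00 -1.000e-03  1.550e+00] F [-0.3  0.1 -0.4] gap 0.391719116496036 0.0
```

View pics/t3.png

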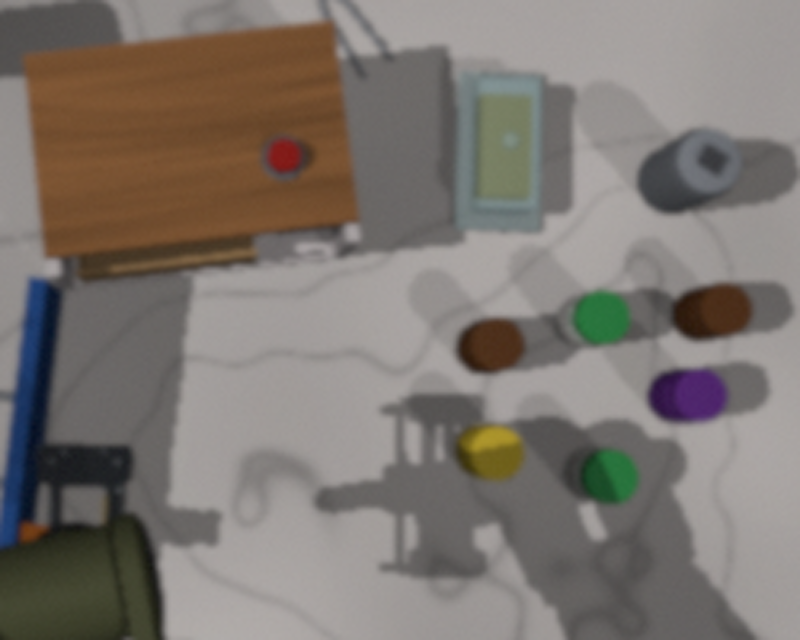

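The top view shows the door wide open at the left, (40,280) to (15,540). The tray front is at (165,265), the button at (284,156), and the bottles have not moved. Next is the button.

Emit:
carry_out --slide '[[0.66,-0.32,0],[0.66,-0.32,0],[0.66,-0.32,0],[0.66,-0.32,0],[0.66,-0.32,0],[0.66,-0.32,0]]' --dr '[[0,0,0],[0,0,0],[0,0,0],[0,0,0],[0,0,0],[0,0,0]]' --gripper '[0,0,0,0,0,0]'

```text
clock: 9.22
eef_pos: [512.7, 30.5, 317.3]
eef_rot: [-3.137, 0.0, 1.55]
wrist_force: [-1.3, 0.3, 0.9]
finger_gap: 0.3
finger_force: 0.0
```

Emit:
carry_out --slide '[[0.66,-0.32,0],[0.66,-0.32,0],[0.66,-0.32,0],[0.66,-0.32,0],[0.66,-0.32,0],[0.66,-0.32,-0.1],[0.66,-0.32,-0.2],[0.66,-0.32,-0.2],[0.66,-0.32,-0.2]]' --dr '[[0,0,0],[0,0,0],[0,0,0],[0,0,0],[0,0,0],[0,0,0],[0,0,0],[0,0,0],[0,0,0]]' --gripper '[0,0,0,0,0,0,0,0,0]'

```text
clock: 9.97
eef_pos: [675.1, -47.3, 268.6]
eef_rot: [-3.138, -0.0, 1.553]
wrist_force: [0.3, 0.3, 1.0]
finger_gap: 0.4
finger_force: 0.0
```

Emit:
carry_out --slide '[[0,0,-0.03],[0,0,-0.06],[0,0,-0.08],[0,0,-0.092],[0,0,-0.092]]' --dr '[[0,0,0],[0,0,0],[0,0,0],[0,0,0],[0,0,0]]' --gripper '[0,0,0,0,0]'

```text
clock: 10.38
eef_pos: [675.9, -47.6, 247.4]
eef_rot: [3.14, 0.0, 1.553]
wrist_force: [3.7, 0.7, 4.8]
finger_gap: 0.5
finger_force: 2.3
```

Emit:
carry_out --slide '[[0,0,0],[0,0,0],[0,0,0.15],[0,0,0.22],[0,0,0.22],[-0.1,-0.25,0.22],[-0.2,-0.45,0.22],[-0.3,-0.65,0.22],[-0.3,-0.65,0.22],[-0.3,-0.65,0.22]]' --dr '[[0,0,0],[0,0,0],[0,0,0],[0,0,0],[0,0,0],[0,0,0],[0,0,0],[0,0,0],[0,0,0],[0,0,0]]' --gripper '[0,0,0,0,0,50,100,100,100,100]'

```text
clock: 11.22
eef_pos: [598.2, -214.4, 301.2]
eef_rot: [-3.139, -0.0, 1.549]
wrist_force: [0.7, 0.5, -0.8]
finger_gap: 30.3
finger_force: 0.0
```

```bash
python3 - <<'E'
from h import *
st();snap('top','t4',(205,125,455,325),3.2)
E
```

```text
11.2167 [ 598.2 -214.4  301.2] [-3.139 -0.     1.549] F [ 0.7  0.5 -0.8] gap 30.27299321452892 0.0
```

View pics/t4.png

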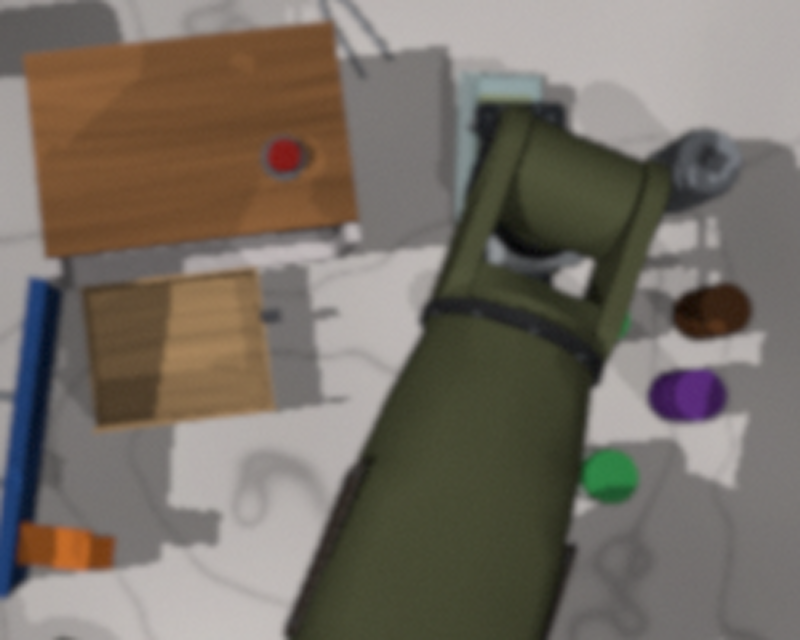

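The top view shows the tray fully out, with corners at (83,287), (258,270), (275,408) and (97,428). The green bottles are unmoved.

```bash
python3 - <<'E'
from h import *
T=lambda u,v,z: atz('top',205+u/3.2,125+v/3.2,z)
BL,BR,FR,FL=T(83,287,58),T(258,270,58),T(276,410,88),T(96,429,88)
for n,p in zip(('BL','BR','FR','FL'),(BL,BR,FR,FL)):print(n,p.round(1))
d=FR-FL;yaw=np.arctan2(d[0],-d[1]);d2=BR-BL;print(yaw,np.arctan2(d2[0],-d2[1]),np.linalg.norm(d),np.linalg.norm(d2))
ex=np.array([np.cos(.104),np.sin(.104),0]);ey=np.array([-ex[1],ex[0],0])
f=(FL+FR)/2;b=(BL+BR)/2
print('front mid',f,'back mid',b,'c from front',f+70*ex,'depth',(b-f)@ex,(b-f)@ey)
c=f+70*ex
for y in(42,-42):print(y,c+y*ey)
E
```

```text
BL [573.4 136.2  58. ]
BR [588.1 -28.4  58. ]
FR [456.6 -42.5  88. ]
FL [440.9 121.6  88. ]
0.0954134452879816 0.08934984673104546 164.79959753178812 165.26049490313358
front mid [448.7229246   39.56175649  88.        ] back mid [580.76149597  53.92666304  58.        ] c from front [518.34470568  46.82864017  88.        ] depth 132.8164088033093 0.5800205653189704
42 [513.98457547  88.60170883  88.        ]
-42 [522.70483589   5.05557152  88.        ]
```

Emit:
carry_out --slide '[[-0.236,-0.52,0],[-0.236,-0.52,0],[-0.236,-0.52,0],[-0.236,-0.52,0],[-0.236,-0.52,0],[-0.236,-0.52,-0.15],[-0.236,-0.52,-0.3],[-0.236,-0.52,-0.3],[-0.236,-0.52,-0.3]]' --dr '[[0,0,0],[0,0,0],[0,0,0],[0,0,0],[0,0,0],[0,0,0],[0,0,0],[0,0,0],[0,0,0]]' --gripper '[100,100,100,100,100,100,100,100,100]'

```text
clock: 12.02
eef_pos: [542.2, -338.6, 226.0]
eef_rot: [-3.138, -0.002, 1.554]
wrist_force: [0.8, -0.3, 0.7]
finger_gap: 92.8
finger_force: 0.0
```

Emit:
carry_out --slide '[[0,0,-0.1],[0,0,-0.2],[0,0,-0.3],[0,0,-0.34],[0,0,-0.34],[0,0,-0.34]]' --dr '[[0,0,0],[0,0,0],[0,0,0],[0,0,0],[0,0,0],[0,0,0]]' --gripper '[100,100,100,100,100,100]'

```text
clock: 12.52
eef_pos: [542.7, -340.2, 144.2]
eef_rot: [3.14, 0.001, 1.553]
wrist_force: [0.7, 0.1, 0.9]
finger_gap: 94.1
finger_force: 0.0
```

Emit:
carry_out --slide '[[0,0,0],[0,0,0],[0,0,0],[0,0,0],[0,0,0],[0,0,0]]' --dr '[[0,0,0],[0,0,0],[0,0,0],[0,0,0],[0,0,0],[0,0,0]]' --gripper '[40,40,40,40,40,40]' --newtons 10

```text
clock: 13.02
eef_pos: [541.8, -340.2, 142.4]
eef_rot: [3.141, 0.0, 1.553]
wrist_force: [-0.5, 0.2, 0.4]
finger_gap: 57.3
finger_force: 0.0
```

Emit:
carry_out --slide '[[0,-0.018,0],[0,-0.018,0],[0,-0.018,0],[0,-0.018,0],[0,-0.018,0],[0,-0.018,0]]' --dr '[[0,0,0],[0,0,0],[0,0,0],[0,0,0],[0,0,0],[0,0,0]]' --gripper '[60,60,20,20,20,20]' --newtons 12

```text
clock: 13.52
eef_pos: [541.7, -344.6, 142.1]
eef_rot: [-3.141, -0.0, 1.553]
wrist_force: [-0.4, -1.2, -0.7]
finger_gap: 51.5
finger_force: 12.0
```

Emit:
carry_out --slide '[[0,0,0.05],[0,0,0.15],[0,0,0.3],[0,0,0.45],[0,0,0.45],[0,0,0.45]]' --dr '[[0,0,0],[0,0,0],[0,0,0],[0,0,0],[0,0,0],[0,0,0]]' --gripper '[20,20,20,20,20,20]'

```text
clock: 14.02
eef_pos: [542.1, -344.8, 257.8]
eef_rot: [3.138, 0.003, 1.553]
wrist_force: [-0.6, -1.6, -2.0]
finger_gap: 51.8
finger_force: 12.0
```

Emit:
carry_out --slide '[[-0.06,0.86,0],[-0.06,0.86,0],[-0.06,0.86,0],[-0.06,0.86,0],[-0.06,0.86,0],[-0.06,0.86,0]]' --dr '[[0,0,0.003],[0,0,0.006],[0,0,0.01],[0,0,0.014],[0,0,0.018],[0,0,0.018]]' --gripper '[20,20,20,20,20,20]'

```text
clock: 14.52
eef_pos: [525.8, -124.7, 253.7]
eef_rot: [-3.139, -0.002, 1.671]
wrist_force: [0.5, 0.7, -0.4]
finger_gap: 52.0
finger_force: 12.0
```

Emit:
carry_out --slide '[[-0.06,0.86,0],[-0.06,0.86,0],[-0.06,0.86,0],[-0.06,0.86,0],[-0.06,0.86,0],[-0.06,0.86,0],[-0.06,0.86,0],[-0.06,0.86,0]]' --dr '[[0,0,0],[0,0,0],[0,0,0],[0,0,0],[0,0,0],[0,0,0],[0,0,0],[0,0,0]]' --gripper '[20,20,20,20,20,20,20,20]'

```text
clock: 15.18
eef_pos: [511.6, 85.1, 254.0]
eef_rot: [-3.14, 0.0, 1.667]
wrist_force: [0.1, -0.3, -0.6]
finger_gap: 51.8
finger_force: 12.0
```

Emit:
carry_out --slide '[[0,0,-0.12],[0,0,-0.22],[0,0,-0.29],[0,0,-0.32],[0,0,-0.34],[0,0,-0.355],[0,0,-0.355],[0,0,-0.355]]' --dr '[[0,0,0],[0,0,0],[0,0,0],[0,0,0],[0,0,0],[0,0,0],[0,0,0],[0,0,0]]' --gripper '[20,20,20,20,20,20,20,20]'

```text
clock: 15.85
eef_pos: [512.1, 85.1, 166.7]
eef_rot: [3.14, -0.0, 1.666]
wrist_force: [0.0, 0.3, -0.6]
finger_gap: 51.6
finger_force: 12.0
```

Emit:
carry_out --slide '[[0,0,-0.009],[0,0,-0.009],[0,0,-0.009],[0,0,-0.009],[0,0,-0.009],[0,0,-0.009]]' --dr '[[0,0,0],[0,0,0],[0,0,0],[0,0,0],[0,0,0],[0,0,0]]' --gripper '[20,20,20,72,72,72]'

```text
clock: 16.35
eef_pos: [511.8, 85.4, 163.8]
eef_rot: [3.141, -0.0, 1.666]
wrist_force: [-1.5, -0.8, -0.5]
finger_gap: 66.5
finger_force: 0.0
```

Emit:
carry_out --slide '[[0,0,0],[0,0,0.1],[0,0,0.25],[0,0,0.45],[0,0,0.45],[0,0,0.45],[0,0,0.45]]' --dr '[[0,0,0],[0,0,0],[0,0,0],[0,0,0],[0,0,0],[0,0,0],[0,0,0]]' --gripper '[72,72,72,72,72,100,100]'

```text
clock: 16.93
eef_pos: [511.6, 85.4, 275.6]
eef_rot: [-3.142, -0.0, 1.666]
wrist_force: [-0.1, -0.7, -0.5]
finger_gap: 77.7
finger_force: 0.0
```

Emit:
carry_out --slide '[[-0.2,-0.8,0],[-0.2,-0.8,0],[-0.2,-0.8,0],[-0.2,-0.8,0],[-0.2,-0.8,0],[-0.2,-0.8,0]]' --dr '[[0,0,-0.018],[0,0,-0.018],[0,0,-0.018],[0,0,-0.018],[0,0,-0.018],[0,0,-0.018]]' --gripper '[100,100,100,100,100,100]'

```text
clock: 17.43
eef_pos: [459.9, -119.5, 274.2]
eef_rot: [-3.138, -0.0, 1.548]
wrist_force: [-0.6, 0.2, 0.3]
finger_gap: 93.8
finger_force: 0.0
```

```bash
cat >> h.py <<'E'
def greens(n,f):
    im=camera(n);cv2.imwrite('pics/raw_'+f+'.png',im[:,:,::-1])
    r,g,b=[im[:,:,i].astype(int) for i in range(3)]
    k,_,s,c=cv2.connectedComponentsWithStats(((g>1.6*r)&(g>1.3*b)&(g>50)).astype(np.uint8))
    for i in range(1,k):
        if s[i,4]>40: print(n,c[i].round(1),s[i,4],atz(n,*c[i],85).round(0),'on tray',atz(n,*c[i],107).round(0))
E
python3 - <<'E'
from h import *
st();greens('top','t5')
E
```

```text
17.4333 [ 459.9 -119.5  274.2] [-3.138 -0.     1.548] F [-0.6  0.2  0.3] gap 93.7759791885258 0.0
top [247.9 234.5] 230 [512.  84.  85.] on tray [511.  83. 107.]
top [395.  273.5] 213 [ 394. -347.   85.] on tray [ 395. -341.  107.]
```

Emit:
carry_out --slide '[[-0.27,-0.93,0],[-0.27,-0.93,0],[-0.27,-0.93,0],[-0.27,-0.93,0],[-0.27,-0.93,0],[-0.27,-0.93,0],[-0.27,-0.93,-0.1],[-0.27,-0.93,-0.2],[-0.27,-0.93,-0.2],[-0.27,-0.93,-0.2]]' --dr '[[0,0,0],[0,0,0],[0,0,0],[0,0,0],[0,0,0],[0,0,0],[0,0,0],[0,0,0],[0,0,0],[0,0,0]]' --gripper '[100,100,100,100,100,100,100,100,100,100]'

```text
clock: 18.32
eef_pos: [394.5, -346.1, 224.7]
eef_rot: [-3.139, -0.003, 1.554]
wrist_force: [0.4, 0.3, 0.4]
finger_gap: 94.1
finger_force: 0.0
```

Down from 225 to 142 is −0.33.

Emit:
carry_out --slide '[[0,0,-0.12],[0,0,-0.22],[0,0,-0.3],[0,0,-0.33],[0,0,-0.33],[0,0,-0.33]]' --dr '[[0,0,0],[0,0,0],[0,0,0],[0,0,0],[0,0,0],[0,0,0]]' --gripper '[100,100,100,100,100,100]'

```text
clock: 18.82
eef_pos: [395.0, -347.2, 145.0]
eef_rot: [3.141, 0.001, 1.553]
wrist_force: [1.6, 0.2, 0.2]
finger_gap: 93.6
finger_force: 0.0
```

Emit:
carry_out --slide '[[0,0,0],[0,0,0],[0,0,0],[0,0,0],[0,0,0],[0,0,0],[0,0,0],[0,0,0],[0,0,0],[0,0,0]]' --dr '[[0,0,0],[0,0,0],[0,0,0],[0,0,0],[0,0,0],[0,0,0],[0,0,0],[0,0,0],[0,0,0],[0,0,0]]' --gripper '[20,20,20,20,20,20,20,20,20,20]' --newtons 12

```text
clock: 19.65
eef_pos: [394.3, -347.2, 143.7]
eef_rot: [-3.142, 0.0, 1.553]
wrist_force: [-0.6, -0.0, 2.9]
finger_gap: 51.7
finger_force: 12.0
```

Emit:
carry_out --slide '[[0,0,0.05],[0,0,0.15],[0,0,0.3],[0,0,0.45],[0,0,0.45],[0,0,0.45]]' --dr '[[0,0,0],[0,0,0],[0,0,0],[0,0,0],[0,0,0],[0,0,0]]' --gripper '[20,20,20,20,20,20]'

```text
clock: 20.15
eef_pos: [394.5, -347.4, 257.7]
eef_rot: [3.139, 0.002, 1.553]
wrist_force: [0.5, 0.4, -1.5]
finger_gap: 51.7
finger_force: 12.0
```

Emit:
carry_out --slide '[[0.25,0.7,0],[0.25,0.7,0],[0.25,0.7,0],[0.25,0.7,0],[0.25,0.7,0],[0.25,0.7,0]]' --dr '[[0,0,0.003],[0,0,0.006],[0,0,0.01],[0,0,0.014],[0,0,0.018],[0,0,0.018]]' --gripper '[20,20,20,20,20,20]'

```text
clock: 20.65
eef_pos: [457.3, -168.8, 254.7]
eef_rot: [-3.14, -0.002, 1.671]
wrist_force: [-0.2, 0.1, -1.3]
finger_gap: 51.7
finger_force: 12.0
```

Emit:
carry_out --slide '[[0.25,0.7,0],[0.25,0.7,0],[0.25,0.7,0],[0.25,0.7,0],[0.25,0.7,0],[0.25,0.7,0],[0.25,0.7,0],[0.25,0.7,0]]' --dr '[[0,0,0],[0,0,0],[0,0,0],[0,0,0],[0,0,0],[0,0,0],[0,0,0],[0,0,0]]' --gripper '[20,20,20,20,20,20,20,20]'

```text
clock: 21.32
eef_pos: [518.9, 1.9, 255.2]
eef_rot: [-3.14, -0.0, 1.665]
wrist_force: [-0.4, -0.2, -0.4]
finger_gap: 51.6
finger_force: 12.0
```

Emit:
carry_out --slide '[[0,0.015,-0.12],[0,0.015,-0.22],[0,0.015,-0.29],[0,0.015,-0.32],[0,0.015,-0.34],[0,0.015,-0.355],[0,0.015,-0.36],[0,0.015,-0.36]]' --dr '[[0,0,0],[0,0,0],[0,0,0],[0,0,0],[0,0,0],[0,0,0],[0,0,0],[0,0,0]]' --gripper '[20,20,20,20,20,20,20,20]'

```text
clock: 21.98
eef_pos: [519.5, 6.4, 166.7]
eef_rot: [3.141, 0.0, 1.666]
wrist_force: [0.3, -0.8, -1.1]
finger_gap: 51.6
finger_force: 12.0
```

Emit:
carry_out --slide '[[0,0,0],[0,0,0],[0,0,0],[0,0,0],[0,0,0]]' --dr '[[0,0,0],[0,0,0],[0,0,0],[0,0,0],[0,0,0]]' --gripper '[20,20,72,72,72]'

```text
clock: 22.4
eef_pos: [519.3, 6.6, 166.4]
eef_rot: [3.141, 0.0, 1.666]
wrist_force: [-0.3, -1.3, -0.5]
finger_gap: 66.8
finger_force: 0.0
```

Emit:
carry_out --slide '[[0,0,0],[0,0,0.1],[0,0,0.25],[0,0,0.45],[-0.2,0,0.45],[-0.4,0,0.45],[-0.4,0,0.45]]' --dr '[[0,0,0],[0,0,0],[0,0,0],[0,0,0],[0,0,0],[0,0,0],[0,0,0]]' --gripper '[72,72,72,72,0,0,0]'

```text
clock: 22.98
eef_pos: [416.2, 6.8, 279.1]
eef_rot: [3.141, 0.0, 1.666]
wrist_force: [-0.8, 0.7, -0.1]
finger_gap: 51.5
finger_force: 0.0
```

Emit:
carry_out --slide '[[-0.05,0.115,0],[-0.05,0.115,0],[-0.05,0.115,-0.1],[-0.05,0.115,-0.25],[-0.05,0.115,-0.38],[-0.05,0.115,-0.43],[-0.05,0.115,-0.43],[-0.05,0.115,-0.43]]' --dr '[[0,0,0],[0,0,0],[0,0,0],[0,0,0],[0,0,0],[0,0,0],[0,0,0],[0,0,0]]' --gripper '[0,0,0,0,0,0,0,0]'

```text
clock: 23.65
eef_pos: [407.0, 35.3, 171.3]
eef_rot: [-3.141, -0.0, 1.666]
wrist_force: [0.2, 0.0, 0.5]
finger_gap: 0.6
finger_force: 0.0
```

```bash
python3 - <<'E'
from h import *
st();greens('top','t6');snap('side','s2',(170,120,370,270),4)
E
```

```text
23.65 [407.   35.3 171.3] [-3.141 -0.     1.666] F [0.2 0.  0.5] gap 0.6170731587220611 0.0
top [255.  227.2] 229 [533.  63.  85.] on tray [532.  62. 107.]
top [275.1 231.6] 227 [520.   4.  85.] on tray [519.   4. 107.]
```

View pics/s2.png

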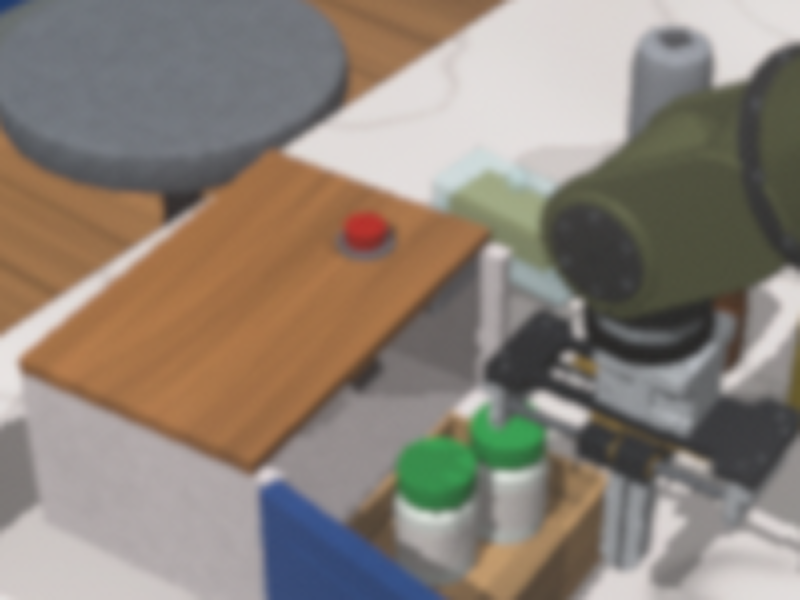

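Side view: both green-capped bottles stand upright in the tray, at (435,500) and (510,470). One was knocked about 30 mm aside, to (532,62), but is still well inside. I'm pushing the tray home slowly.

Emit:
carry_out --slide '[[0.04,0.004,0],[0.08,0.008,0],[0.11,0.012,0],[0.14,0.015,0],[0.17,0.018,0],[0.2,0.021,0],[0.24,0.025,0],[0.28,0.029,0],[0.32,0.033,0],[0.36,0.037,0]]' --dr '[[0,0,0],[0,0,0],[0,0,0],[0,0,0],[0,0,0],[0,0,0],[0,0,0],[0,0,0],[0,0,0],[0,0,0]]' --gripper '[0,0,0,0,0,0,0,0,0,0]'

```text
clock: 24.58
eef_pos: [497.4, 44.8, 171.2]
eef_rot: [-3.141, -0.0, 1.666]
wrist_force: [-3.6, 0.6, 1.4]
finger_gap: 0.3
finger_force: 1.4
```

Emit:
carry_out --slide '[[0.04,0.004,0],[0.08,0.008,0],[0.12,0.012,0],[0.16,0.016,0],[0.2,0.021,0],[0.24,0.025,0],[0.27,0.028,0],[0.3,0.031,0],[0.32,0.033,0],[0.32,0.033,0]]' --dr '[[0,0,0],[0,0,0],[0,0,0],[0,0,0],[0,0,0],[0,0,0],[0,0,0],[0,0,0],[0,0,0],[0,0,0]]' --gripper '[0,0,0,0,0,0,0,0,0,0]'

```text
clock: 25.42
eef_pos: [577.4, 53.0, 170.8]
eef_rot: [-3.141, -0.0, 1.666]
wrist_force: [-1.2, 0.5, -0.7]
finger_gap: 0.7
finger_force: 0.5
```

Emit:
carry_out --slide '[[0.01,0.001,0],[0.02,0.002,0],[0.03,0.003,0],[0.03,0.003,0]]' --dr '[[0,0,0],[0,0,0],[0,0,0],[0,0,0]]' --gripper '[0,0,0,0]'

```text
clock: 25.75
eef_pos: [584.5, 53.6, 171.0]
eef_rot: [-3.141, -0.0, 1.666]
wrist_force: [-2.7, 0.4, -0.7]
finger_gap: 0.4
finger_force: 1.4
```

Emit:
carry_out --slide '[[0.008,0.001,0],[0.012,0.001,0],[0.012,0.001,0]]' --dr '[[0,0,0],[0,0,0],[0,0,0]]' --gripper '[0,0,0]'

```text
clock: 26.0
eef_pos: [587.2, 53.9, 171.1]
eef_rot: [-3.141, -0.0, 1.666]
wrist_force: [-4.3, 1.7, -0.6]
finger_gap: 0.8
finger_force: 2.2
```

Emit:
carry_out --slide '[[0.008,0.001,0],[0.016,0.002,0],[0.016,0.002,0]]' --dr '[[0,0,0],[0,0,0],[0,0,0]]' --gripper '[0,0,0]'

```text
clock: 26.25
eef_pos: [589.2, 54.1, 171.0]
eef_rot: [-3.133, 0.0, 1.666]
wrist_force: [-28.6, -2.2, 14.8]
finger_gap: 0.3
finger_force: 14.5
```

Emit:
carry_out --slide '[[0.006,0.001,0],[0.012,0.001,0],[0.012,0.001,0]]' --dr '[[0,0,0],[0,0,0],[0,0,0]]' --gripper '[0,0,0]'

```text
clock: 26.5
eef_pos: [590.6, 54.2, 170.9]
eef_rot: [-3.128, -0.0, 1.666]
wrist_force: [-46.5, -3.2, 26.1]
finger_gap: 0.4
finger_force: 23.7
```

The tray is at its end stop, so I'm backing off and checking the latch.

Emit:
carry_out --slide '[[-0.03,-0.003,0],[-0.06,-0.006,0],[-0.12,-0.012,0],[-0.2,-0.02,0],[-0.3,-0.03,0],[-0.4,-0.04,0],[-0.5,-0.05,0.2],[-0.5,-0.05,0.4],[-0.5,-0.05,0.5],[-0.5,-0.05,0.5]]' --dr '[[0,0,0],[0,0,0],[0,0,0],[0,0,0],[0,0,0],[0,0,0],[0,0,0],[0,0,0],[0,0,0],[0,0,0]]' --gripper '[0,0,0,0,0,0,0,0,0,0]'

```text
clock: 27.33
eef_pos: [470.5, 42.0, 303.7]
eef_rot: [3.129, 0.001, 1.666]
wrist_force: [0.5, 0.1, 0.1]
finger_gap: 0.3
finger_force: 0.0
```

```bash
python3 - <<'E'
from h import *
st();snap('top','t7');snap('side','s3')
a=cv2.imread('pics/raw_t7.png')[125:305,205:345];b=cv2.imread('pics/raw_s3.png')[130:310,160:320]
cv2.imwrite('pics/c7.png',cv2.resize(np.hstack([a,b]),None,fx=2.6,fy=2.6,interpolation=cv2.INTER_CUBIC))
E
```

```text
27.3333 [470.5  42.  303.7] [3.129e+00 1.000e-03 1.666e+00] F [0.5 0.1 0.1] gap 0.29742211156151166 0.0
```

View pics/c7.png

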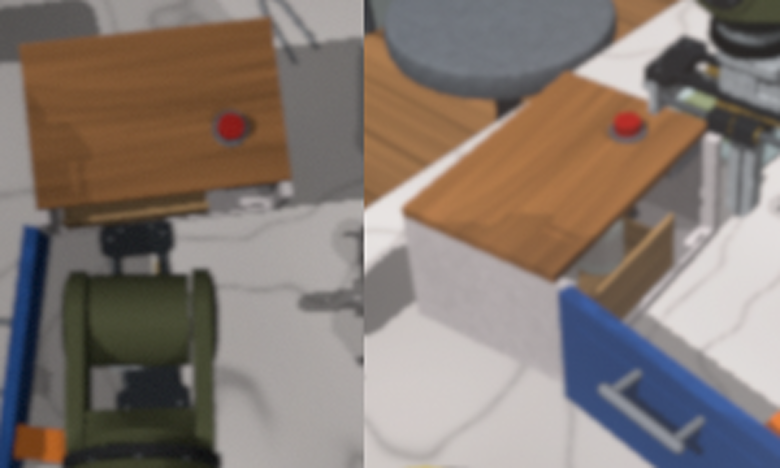

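The tray is home and stays there: its front is at (130,212) in the top crop, and in the side crop it is recessed behind the frame. The door is still wide open. I'll go round to its outer face.

Emit:
carry_out --slide '[[-0.48,0.79,0],[-0.48,0.79,0],[-0.48,0.79,0],[-0.48,0.79,0],[-0.48,0.79,0],[-0.48,0.79,0],[-0.48,0.79,0],[-0.48,0.79,0]]' --dr '[[0,0,0],[0,0,0],[0,0,0],[0,0,0],[0,0,0],[0,0,0],[0,0,0],[0,0,0]]' --gripper '[0,0,0,0,0,0,0,0]'

```text
clock: 28.1
eef_pos: [348.9, 240.1, 294.9]
eef_rot: [-3.14, 0.001, 1.668]
wrist_force: [0.2, -0.5, 0.7]
finger_gap: 0.1
finger_force: 0.0
```

Emit:
carry_out --slide '[[-0.04,0,-0.15],[-0.04,0,-0.3],[-0.04,0,-0.45],[-0.04,0,-0.46],[-0.04,0,-0.46],[-0.04,0,-0.46]]' --dr '[[0,0,0],[0,0,0],[0,0,0],[0,0,0],[0,0,0],[0,0,0]]' --gripper '[0,0,0,0,0,0]'

```text
clock: 28.6
eef_pos: [340.2, 239.4, 182.4]
eef_rot: [3.141, -0.0, 1.665]
wrist_force: [0.4, -0.2, 0.3]
finger_gap: 0.6
finger_force: 0.0
```

Emit:
carry_out --slide '[[0,-0.07,0],[0,-0.14,0],[-0.01,-0.22,0],[-0.02,-0.3,0],[-0.02,-0.37,0],[-0.01,-0.46,0],[0.01,-0.55,0],[0.04,-0.65,0],[0.1,-0.77,0],[0.17,-0.9,0]]' --dr '[[0,0,0],[0,0,0],[0,0,0],[0,0,0],[0,0,0],[0,0,0],[0,0,0],[0,0,0],[0,0,0],[0,0,0]]' --gripper '[0,0,0,0,0,0,0,0,0,0]'

```text
clock: 29.43
eef_pos: [382.8, 13.2, 183.6]
eef_rot: [3.137, 0.0, 1.667]
wrist_force: [0.1, 2.5, 0.9]
finger_gap: 0.5
finger_force: 0.7
```

Emit:
carry_out --slide '[[0.06,-0.06,0],[0.13,-0.13,0],[0.2,-0.19,0],[0.28,-0.24,0],[0.36,-0.28,0],[0.45,-0.32,0],[0.52,-0.34,0],[0.58,-0.35,0],[0.6,-0.36,0],[0.6,-0.36,0]]' --dr '[[0,0,0],[0,0,0],[0,0,0],[0,0,0],[0,0,0],[0,0,0],[0,0,0],[0,0,0],[0,0,0],[0,0,0]]' --gripper '[0,0,0,0,0,0,0,0,0,0]'

```text
clock: 30.27
eef_pos: [532.8, -76.1, 182.9]
eef_rot: [3.139, 0.001, 1.665]
wrist_force: [0.3, 0.2, -0.2]
finger_gap: 0.9
finger_force: 0.0
```

Emit:
carry_out --slide '[[0.03,0,0],[0.06,0,0],[0.09,0,0],[0.12,-0.005,0],[0.13,-0.005,0],[0.13,-0.005,0]]' --dr '[[0,0,0],[0,0,0],[0,0,0],[0,0,0],[0,0,0],[0,0,0]]' --gripper '[0,0,0,0,0,0]'

```text
clock: 30.77
eef_pos: [564.8, -76.6, 181.0]
eef_rot: [-3.142, 0.0, 1.666]
wrist_force: [-0.2, 0.1, -0.4]
finger_gap: 0.7
finger_force: 0.0
```

Emit:
carry_out --slide '[[0.01,0,0],[0.02,0,0],[0.02,0,0]]' --dr '[[0,0,0],[0,0,0],[0,0,0]]' --gripper '[0,0,0]'

```text
clock: 31.02
eef_pos: [569.5, -76.6, 181.2]
eef_rot: [3.141, 0.0, 1.666]
wrist_force: [-0.1, 0.7, -0.1]
finger_gap: 0.6
finger_force: 0.0
```

Emit:
carry_out --slide '[[0.012,0,0],[0.024,0,0],[0.036,0,0],[0.036,0,0]]' --dr '[[0,0,0],[0,0,0],[0,0,0],[0,0,0]]' --gripper '[0,0,0,0]'

```text
clock: 31.35
eef_pos: [574.4, -76.7, 180.9]
eef_rot: [-3.127, -0.002, 1.666]
wrist_force: [-52.2, -0.5, 26.9]
finger_gap: 0.4
finger_force: 26.9
```

```bash
python3 - <<'E'
from h import *
st();snap('top','t8',(205,125,405,285),4)
E
```

```text
31.35 [574.4 -76.7 180.9] [-3.127e+00 -2.000e-03  1.666e+00] F [-52.2  -0.5  26.9] gap 0.4360564699959428 26.85061275959015
```

View pics/t8.png

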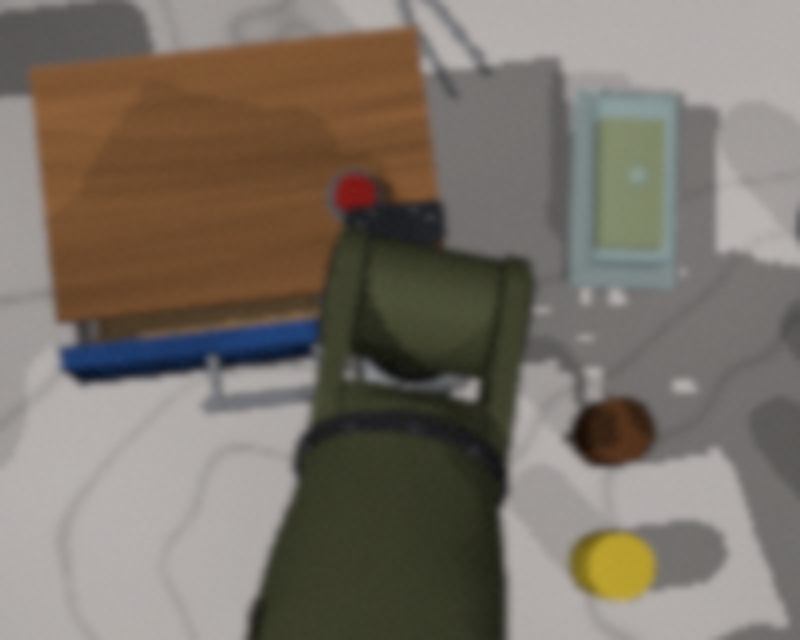

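The door is parallel to the roof's front edge (slopes −0.116 and −0.111) and against a hard stop, so it is shut. I'm backing away clear of everything and taking a last look.

Emit:
carry_out --slide '[[-0.06,0,0],[-0.15,0,0],[-0.3,0,0.1],[-0.5,0,0.3],[-0.6,-0.1,0.45],[-0.7,-0.3,0.5],[-0.7,-0.5,0.5],[-0.7,-0.5,0.5],[-0.7,-0.5,0.5],[-0.7,-0.5,0.5]]' --dr '[[0,0,0],[0,0,0],[0,0,0],[0,0,0],[0,0,0],[0,0,0],[0,0,0],[0,0,0],[0,0,0],[0,0,0]]' --gripper '[0,0,0,0,0,0,0,0,0,0]'

```text
clock: 32.23
eef_pos: [402.8, -203.4, 306.9]
eef_rot: [3.14, 0.001, 1.662]
wrist_force: [-0.0, 0.8, -0.7]
finger_gap: 0.5
finger_force: 0.0
```

```bash
python3 - <<'E'
from h import *
st();snap('top','t9');snap('side','s9')
a=cv2.imread('pics/raw_t9.png')[165:245,205:345];b=cv2.imread('pics/raw_s9.png')[140:300,160:320]
b=cv2.resize(b,(280,280));a=cv2.resize(a,(490,280))
cv2.imwrite('pics/c9.png',np.hstack([a,b]))
E
```

```text
32.2333 [ 402.8 -203.4  306.9] [3.140e+00 1.000e-03 1.662e+00] F [-0.   0.8 -0.7] gap 0.4840990259548194 0.0
```

View pics/c9.png

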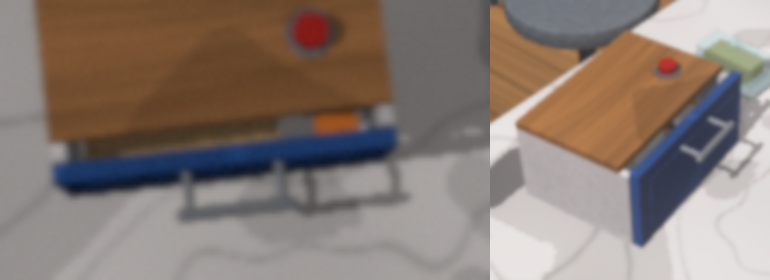

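The final look shows the door flush and parallel, with its edge from (55,170) to (395,130), and the orange catch behind it at (335,122). The robot is clear of everything, so I'm handing in.

```bash
python3 -c "
from cell import *
print(sign_off())"
```

```text
the job is handed in; nothing more can be done
None
```

I handed the job in after 32 s on the robot's clock; the sign-off gave no verdict. Both green-capped bottles were upright in the tray before I pushed it home. The door is shut, and I judged the catch locked because it closed to a hard stop. Only those two pill bottles were there, and I left the look-alikes and bystanders alone. I pushed the tray against its end stop at about 46 N, above the 10 N advised, and it stayed home.

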